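# Put the quick-hook top link back on the grader-blade frame

## Task

Put the tractor top link (yellow hook, red latch) back on the green grader-blade frame for storage: push the hook's mouth gently down on the mast pin, the link's tube above the transport rest, until the pin is fully home and the sprung latch flips shut behind it. Then give it a light upward tug so that the pin bears on the shut latch and proves that it holds, set the hook back down on the pin and let the tube down into the rest. Do not force, slam or drop it, and leave the other things on the bench alone.

Things in the scene. Friction and masses are not known exactly. Their poses are not given: they have to be found in the camera images.
- link_lug (a point): Grip point: middle of the solid yellow lug on top of the loose top link's hook head, 46 mm along the link (x), 30 mm thick (y, the fingers close along y), its flat top 17 mm above this point; the equally thick, 64 mm long head goes on from 30 to 54 mm below it. Axes of the link: z up, +x from hook to tail. At the start the link stands level on its jaws and eye, this point 95 mm over the bench.
- hook_seat (a point): Centre that the pin has when fully home in the hook, 64 mm straight below link_lug (same axes). The mouth opens downwards: two jaws reach 31 mm below this point; the throat between them is 26 mm wide along x and flares to 42 mm at the jaws' ends.
- link_eye (a point): Centre of the round eye at the link's tail (52 mm across, 36 mm wide along y), 190 mm tailwards (+x) of hook_seat and 5 mm lower.
- latch (a joint): Angle of the sprung red latch, rad: 0 shut (nose across the throat, 19 mm below hook_seat), up to 1.15 as the pin pushes it into the tail-side jaw. The pin meets it about 30 mm before home; passing it takes 11 to 16 N between hook and pin, the link's weight included. It flips back to 0 only with the pin within 2 to 4 mm of home. Then the hook can rise about 6 mm until the pin bears on the shut latch.
- pin_nominal (a point): Middle of the upright slots of the two mast cheeks, 150 mm over the bench. The steel mast pin (20 mm thick, along y) is clamped in them at any height: its centre sits up to 10 mm above or below this point (not measured; it holds firm). Axes of the frame: z up, +x along the boom to the rest. The cheeks' inner faces are 28 mm either side (y), their tops 26 mm above this point; the hook goes between them.
- rest (a point): Middle of the floor of the transport rest, a U-shaped bracket on the boom, 130 mm along +x from pin_nominal and 35 mm lower. Its ears, about 50 mm apart at the floor, flare to about 80 mm, 30 mm above it. With the hook home the link's tube lies in it, 3 to 12 degrees tail-down.
- frame: The green grader-blade frame, blade off, fixed on two timbers: 60 mm square boom along +x (top 90 mm over the bench, from -70 to +390 mm), lower cross tube at x = -90 mm (510 mm long over its pins, top 80 mm over the bench), mast cheeks at x = 0. Origin on the bench straight below pin_nominal; same axes.
- plain_link: Bystander: a blue turnbuckle with a plain eye at both ends and no hook, 242 mm long, lying on the other side of the boom (the two links swap sides at random). Origin on the bench below one eye, +x to the other.
- hammer: Bystander: hammer lying on the bench.
- wrench: Bystander: wrench lying on the bench.
- spray_can: Bystander: blue can, 66 mm across and 190 mm tall; origin at its foot.
- grease_tin: Bystander: red tin with yellow cap, 90 mm across and 90 mm tall; origin at its foot.
- pin_tray: Bystander: black tray 160 x 220 x 45 mm with spare pins; origin at its foot.
- chock: Bystander: yellow wheel chock 140 x 80 x 60 mm; origin at its foot.
- top_link: The loose top link (yellow hook, steel tube, yellow eye), 0.65 to 0.95 kg, its centre of mass about 45 mm tailwards of the lug. Origin and axes as hook_seat. The hook is 30 mm thick (y) and reaches 28 mm to the nose (-x) and 36 mm to the tail side (+x) of its origin. A turnbuckle tube, 26 mm thick, its axis 5 mm below the origin, joins it to the eye.
Things that resemble listed ones, but are neither listed nor needed, are in the scene too. There is more than one size of the top_link; the job needs the larger.

How it is judged:
By the outcome, as a careful person would: the job done as asked, in the order asked, and still so for the second after the job is handed in, with the robot touching nothing.
It also fails if it takes over 61 s, if anything falls off the work surface, if the arm or the gripper's body presses on something with over 40 N, if the wrist force passes 120 N, or if a joint passes its speed limit or range.

## Robot

A 6-joint arm with a two-finger parallel gripper is mounted at the origin on the work surface. World frame = base frame: x ahead of the robot, y to its left, z up, the work surface at z = 0. Lengths are in m, angles in rad, forces in N, time in s.
With the tool pointing down it reaches from about 0.375 to 0.975 m from the base axis. Payload 3.8 kg.
Tool frame: the origin (TCP) lies midway between the tips of the shut fingers; the grasp point (between the pads) lies 19 mm behind it; z points along the fingers, y is the line along which they close (so a half turn about z gives the same grasp; the last joint's range is limited). The gripper opens to 85 mm and grips with 20 to 120 N. Pads are 22 mm wide; open, the fingers measure 114 mm over their backs; the gripper's body (76 mm by 85 mm) begins 54 mm behind the grasp point. The pads swing forward as they close: fully open they stand 13 mm farther back than shut.
Start: joints at [-1.175, 0.264, 1.604, -0, 1.274, -0.037], TCP at [0.283, -0.613, 0.231] pointing down, gripper open.
Joint ranges: [-2.63, 2.63], [-0.94, 2.18], [0.31, 2.57], [-1.31, 4.45], [0, 2.66], [-2.55, 2.55]. Speed limits (rad/s): [2.57, 2.57, 3.14, 3.14, 3.14, 3.14].

## Interface

Orientations are given as a rotation vector (axis times angle).
In Python, from workcell import read_state, vision, ticket gives the robot as it stands. The module is installed in compiled form; this text tells all that it offers.
- The arm moves only by the tool jog_arm, never from a script. Its arguments are lists of equal length, an entry for each row: "turn": the turn, a rotation vector about the tool's x, y, z in rad, a list of three; "delta_pos": the shift along the tool's x, y, z in m, a list of three; "gripper": the finger opening in m, from 0 to 0.0854. In form: {"turn": [[rx, ry, rz], ...], "delta_pos": [[dx, dy, dz], ...], "gripper": [gripper, ...]}. A call has 1 to 20 rows; each row shifts and turns the commanded pose from where the row before left it, along the tool's axes as they then stand; what a row does not reach is not made up. A row lasts 1/12 s, in which the tool goes at most 41.7 mm and 7.16 degrees, less where a joint would pass 70% of its speed; a pose out of reach is approached as far as the arm can. A call with a gripper value outside its range is refused whole. The fingers move at their own pace and stop on an object; "grip_force" is the grip in N (left out, the last holds). Time passes only in rows, so rows that do not move let the fingers close. It gives the time, the measured TCP pose, the force, the opening and the grip force at its end, in the units of the state.
- read_state(): the state, without advancing time (a new reading comes with each control period).
- vision.read_camera(name): name is "scene" or "top" or "wrist"; returns the picture (420x560x3 uint8, red, green, blue); there is no depth.
- vision.calibration(name): a dict with "vfov" (degrees; the focal length in pixels is half the picture's height over the tangent of half this angle, whatever the lens; pixels are square), "cx", "cy" (the principal point, pixels), "R" (3x3) and "t" (3): a world point X has camera coordinates R X + t; the wrist camera has in their place "mount" (4x4, takes a point from camera to tool coordinates, whose origin is the TCP and whose axes are the flange's). Camera axes: x right, y down, z forward; pixel columns grow to the right and rows downward; lengths in m; the calibration is good to about 2 mm. The wrist camera is an equidistant fisheye: a pixel r from the principal point sees the ray r / f radians off the axis. A picture is of the moment at which its call begins: read the wrist's pose just before it. calibration takes no time and is no camera call.
- ticket.finish_job(): hands the job in; it is judged then, once.
The state is a dict: "time": time; "q": joint angles; "joint_vel": joint speeds; "joint_torque": joint torques, N m; "tool_pos": TCP position; "tcp_rot": TCP orientation; "wrist_force": force on the tool from outside, world axes, zero at the start; "torque": the same for the moment, N m; "width": opening from 0.0 (shut) to 1.0 (fully open); "grip_force": force on a finger pad.
Only numpy, scipy, OpenCV 4.12 (cv2) and the standard library are available. Lean on these libraries where they do the work, as an engineer would, in place of code of your own. Each camera call takes 0.05 s, during which the arm holds its last target. There are 200 camera calls.

## Working session

There is one attempt and no reset: what is moved stays moved. The work goes in short steps, Python scripts to look and compute and a tool call to move; the robot and the scene stay as the last step left them, time stands still between calls to the robot, and variables do not carry over. Pictures are saved under pics/ and viewed, at most 10 in all, crops included, and the job is handed in when it is done.

Besides the shell and the picture viewer there is one more tool, called after "Emit:" as name(argument=value, ...) on one line, values as JSON. jog_arm: Moves the arm, as the interface text tells. Its arguments: {"type":"object","properties":{"turn":{"type":"array","items":{"type":"array","items":{"type":"number"}}},"delta_pos":{"type":"array","items":{"type":"array","items":{"type":"number"}}},"gripper":{"type":"array","items":{"type":"number"}},"grip_force":{"type":"number"}},"required":["turn","delta_pos","gripper"]}

```bash
mkdir -p pics; cat > h.py <<'E'
import numpy as np, cv2
from scipy.spatial.transform import Rotation as Ro
from workcell import read_state, vision, ticket
def ray(name,u,v,st=None):
    c=vision.calibration(name); f=210/np.tan(np.radians(c['vfov'])/2)
    if name!='wrist':
        d=np.array([(u-c['cx'])/f,(v-c['cy'])/f,1]); R=np.array(c['R']); t=np.array(c['t'])
        return -R.T@t, R.T@d/np.linalg.norm(d)
    st=st or read_state(); M=np.array(c['mount']); T=Ro.from_rotvec(st['tcp_rot']).as_matrix()
    a,b=u-c['cx'],v-c['cy']; r=np.hypot(a,b)+1e-9; th=r/f
    d=np.array([np.sin(th)*a/r,np.sin(th)*b/r,np.cos(th)])
    return T@M[:3,3]+np.array(st['tool_pos']), T@M[:3,:3]@d
def onplane(name,u,v,z,st=None):
    o,d=ray(name,u,v,st); return o+d*(z-o[2])/d[2]
def tri(*rays):
    A=0;b=0
    for o,d in rays:
        P=np.eye(3)-np.outer(d,d); A=A+P; b=b+P@o
    return np.linalg.solve(A,b)
def proj(name,X):
    c=vision.calibration(name); f=210/np.tan(np.radians(c['vfov'])/2)
    p=np.array(c['R'])@X+np.array(c['t']); return p[:2]/p[2]*f+[c['cx'],c['cy']]
def snap(name,fn):
    im=vision.read_camera(name); cv2.imwrite('pics/'+fn,im[:,:,::-1]); return im
E
python3 - <<'E'
from h import *
print(read_state())
for n in('top','scene','wrist'):
    snap(n,n+'0.png'); print(n,vision.calibration(n))
a=cv2.imread('pics/top0.png'); cv2.imwrite('pics/top0b.png',cv2.resize(a,(800,600),interpolation=2))
a=cv2.imread('pics/scene0.png'); cv2.imwrite('pics/scene0b.png',cv2.resize(a,(800,600),interpolation=2))
E
```

```text
{'time': 0.0, 'q': array([-1.17491535e+00,  2.64764722e-01,  1.60537897e+00, -1.55914670e-05,
        1.27370427e+00, -3.69134151e-02]), 'joint_vel': array([ 1.25153949e-05,  1.45553659e-03,  3.82768445e-05, -1.91941606e-04,
       -1.12138665e-03,  7.34466766e-04]), 'joint_torque': array([-4.58919185e-04, -5.15118992e+01, -3.67311072e+01, -2.17693441e-04,
        1.29713723e-02, -2.36125786e-06]), 'tool_pos': array([ 0.28280281, -0.61209094,  0.22995155]), 'tcp_rot': array([-3.06615606e+00, -6.74069539e-01,  6.55007697e-04]), 'wrist_force': array([ 0.0042137 , -0.02673258, -0.75130339]), 'torque': array([-0.0409895 , -0.04312411, -0.00126181]), 'grip_force': 0.0, 'width': 1.0008841088569256}
top {'vfov': 43.40052916330052, 'cx': 278.02216140780365, 'cy': 207.6450278061423, 'R': array([[ 0.00493272, -0.99990406,  0.01294366],
       [-0.98840563, -0.00683951, -0.15168236],
       [ 0.15175634, -0.01204538, -0.98834454]]), 't': array([-0.02217588,  0.55197256,  1.61398469])}
scene {'vfov': 46.795147481712405, 'cx': 275.7979933917849, 'cy': 213.1961766124922, 'R': array([[ 0.02865741,  0.99947338, -0.01522209],
       [ 0.63511317, -0.02996546, -0.77183763],
       [-0.77188731,  0.01245112, -0.63563744]]), 't': array([ 0.01201883, -0.26448901,  1.91584643])}
wrist {'vfov': 65.70646984690485, 'cx': 278.9599260883836, 'cy': 210.93639453428878, 'mount': array([[-9.05933984e-04, -9.59827670e-01, -2.80588709e-01,
         7.27101610e-02],
       [ 9.99998909e-01, -1.19696329e-03,  8.65842018e-04,
         1.36646533e-04],
       [-1.16691351e-03, -2.80587618e-01,  9.59827707e-01,
        -1.41978759e-01],
       [ 0.00000000e+00,  0.00000000e+00,  0.00000000e+00,
         1.00000000e+00]])}
```

View pics/top0b.png

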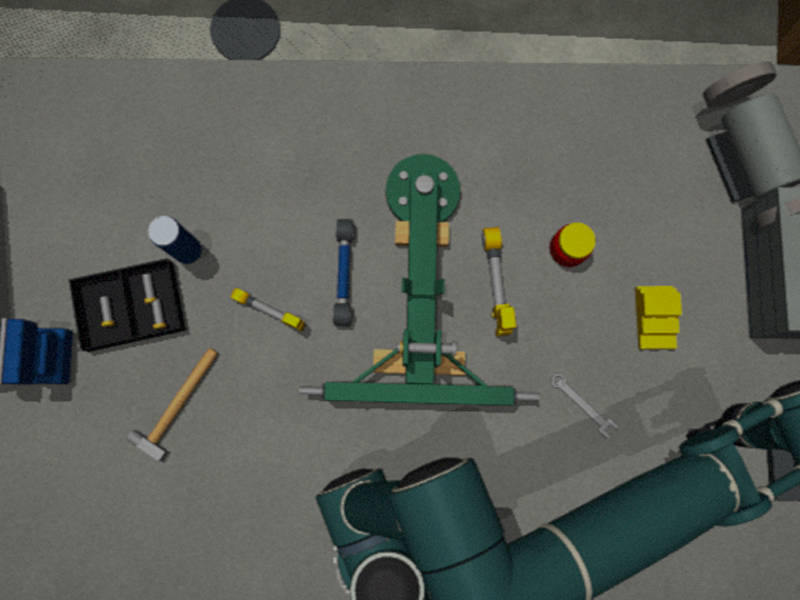

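View pics/scene0b.png

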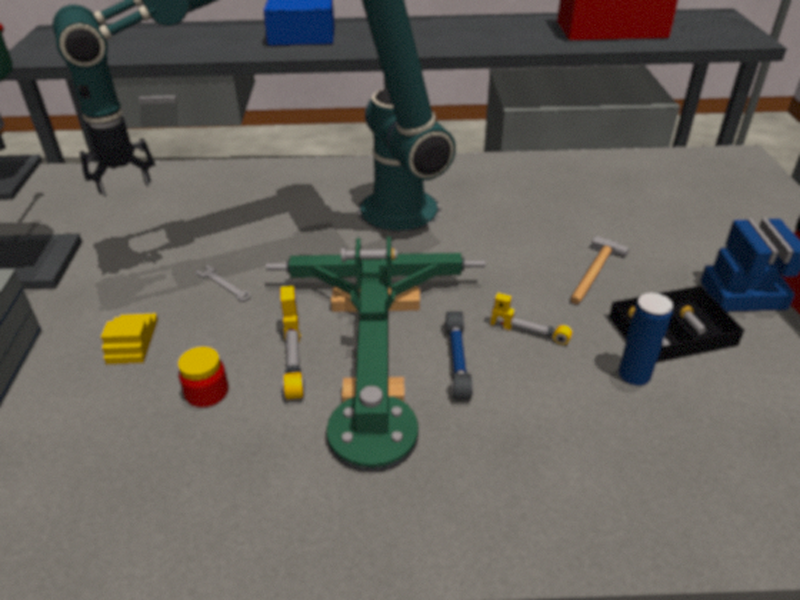

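The top view (800-px scale) shows the large link's hook at (505,320) and eye at (492,238). The mast pin is at (430,348), the rest at (423,287) and the boom end at (425,185). The small link is at (268,310). Next, zoomed crops for the details.

```bash
python3 - <<'E'
from h import *
a=cv2.imread('pics/top0.png')[100:290,210:390]; b=cv2.imread('pics/scene0.png')[150:340,180:360]
A=np.hstack([cv2.resize(x,None,fx=2.2*1,fy=2.2,interpolation=2) for x in(a,b)]); cv2.imwrite('pics/c1.png',A); print(A.shape)
for n in('top','scene'):
    im=cv2.imread(f'pics/{n}0.png'); h=cv2.cvtColor(im,cv2.COLOR_BGR2HSV)
    m=cv2.inRange(h,(22,150,90),(33,255,255)); k,l,s,c=cv2.connectedComponentsWithStats(m)
    print(n,[(s[i].tolist(),c[i].round(1).tolist()) for i in range(1,k) if s[i][4]>20])
E
```

```text
(418, 792, 3)
top [([391, 156, 26, 25, 491], [403.8, 167.7]), ([338, 159, 13, 16, 161], [344.6, 166.2]), ([445, 200, 32, 45, 1142], [461.6, 221.4]), ([162, 202, 12, 11, 87], [167.5, 206.6]), ([347, 213, 15, 21, 212], [354.1, 222.3]), ([197, 219, 13, 10, 82], [203.4, 223.5])]
scene [([196, 200, 13, 32, 281], [201.7, 214.4]), ([344, 205, 16, 25, 227], [351.8, 216.0]), ([71, 219, 39, 36, 1030], [88.4, 236.2]), ([388, 228, 12, 10, 71], [394.4, 231.6]), ([125, 243, 28, 22, 498], [138.7, 253.2]), ([198, 260, 14, 19, 216], [204.9, 269.4])]
```

View pics/c1.png

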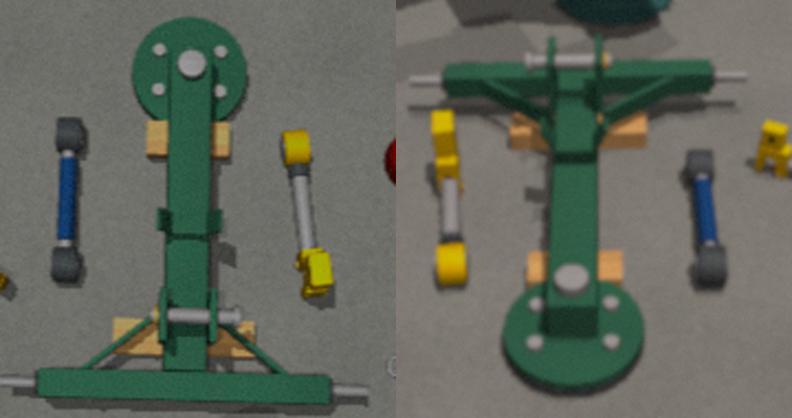

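```bash
python3 - <<'E'
from h import *
np.set_printoptions(precision=4,suppress=True)
im=cv2.imread('pics/top0.png'); h=cv2.cvtColor(im,cv2.COLOR_BGR2HSV)
g=cv2.inRange(h,(55,90,25),(95,255,255))
P=[]
for v in list(range(158,190))+list(range(212,232)):
    u=np.flatnonzero(g[v,270:322])+270; u=u[(u>283)&(u<311)]
    P.append(onplane('top',(u.min()+u.max())/2,v,.09)[:2])
    if v%6==0: print(v,u.min(),u.max(),P[-1])
P=np.array(P); k=np.polyfit(P[:,0],P[:,1],1); r=P[:,1]-np.polyval(k,P[:,0]); P=P[abs(r)<.004]; k=np.polyfit(P[:,0],P[:,1],1); print('boom y=kx+c',k)
px=lambda a,b:(a/2.2+210,b/2.2+100)
pin=tri(ray('top',295.5,243.2),ray('scene',258.2,177.3)); print('pin',pin)
for n,q in dict(chL0=(164,288),chL1=(162,342),chR0=(213,288),chR1=(212,342)).items(): print(n,onplane('top',*px(*q),.176))
lug=onplane('top',*px(318,269),.112); eye=onplane('top',344.6,166.2,.045)
print('lug',lug,'eye',eye,'lug scene',onplane('scene',(444-396)/2.2+180,(120)/2.2+150,.112))
print(np.degrees(np.arctan2(*(eye-lug)[[1,0]])))
print('rest ears',onplane('top',*px(164,213),.145),onplane('top',*px(218,213),.145))
E
```

```text
162 287 305 [ 0.6878 -0.0732]
168 287 304 [ 0.6688 -0.0716]
174 286 305 [ 0.6499 -0.0716]
180 287 304 [ 0.6311 -0.0716]
186 286 304 [ 0.6123 -0.0701]
216 285 304 [ 0.5194 -0.0686]
222 285 304 [ 0.501  -0.0686]
228 285 304 [ 0.4827 -0.0686]
boom y=kx+c [-0.0189 -0.0589]
pin [ 0.4309 -0.0722  0.1567]
chL0 [ 0.4643 -0.0363  0.176 ]
chL1 [ 0.3942 -0.0339  0.176 ]
chR0 [ 0.4647 -0.1001  0.176 ]
chR1 [ 0.3945 -0.0986  0.176 ]
lug [ 0.4986 -0.2477  0.112 ] eye [ 0.6863 -0.2297  0.045 ] lug scene [ 0.5001 -0.2466  0.112 ]
5.462704126525022
rest ears [ 0.5688 -0.0367  0.145 ] [ 0.5693 -0.1093  0.145 ]
```

Frame yaw is about −1.1°, link yaw about 5.5°, and the pin sits around z≈0.157. Moving above the hook for a near look.

Emit:
jog_arm(turn=[[0, 0, 0.1125], [0, 0, 0.1125], [0, 0, 0.1125], [0, 0, 0], [0, 0, 0], [0, 0, 0], [0, 0, 0], [0, 0, 0], [0, 0, 0], [0, 0, 0], [0, 0, 0], [0, 0, 0], [0, 0, 0], [0, 0, 0], [0, 0, 0], [0, 0, 0], [0, 0, 0], [0, 0, 0], [0, 0, 0], [0, 0, 0]], delta_pos=[[0, 0, 0], [0, 0, 0], [0, 0, 0], [0.0156, -0.0214, 0], [0.0156, -0.0214, 0], [0.0156, -0.0214, 0], [0.0156, -0.0214, 0], [0.0156, -0.0214, 0], [0.0156, -0.0214, 0], [0.0156, -0.0214, 0], [0.0156, -0.0214, 0], [0.0156, -0.0214, 0], [0.0156, -0.0214, 0], [0.0156, -0.0214, 0], [0.0156, -0.0214, 0], [0.0156, -0.0214, 0], [0.0156, -0.0214, 0], [0.0156, -0.0214, 0], [0.0156, -0.0214, 0], [0, 0, 0]], gripper=[0.0854, 0.0854, 0.0854, 0.0854, 0.0854, 0.0854, 0.0854, 0.0854, 0.0854, 0.0854, 0.0854, 0.0854, 0.0854, 0.0854, 0.0854, 0.0854, 0.0854, 0.0854, 0.0854, 0.0854])

```text
time: 1.82
tool_pos: [0.5006, -0.2444, 0.231]
tcp_rot: [-3.136, -0.155, -0.001]
wrist_force: [0.2, -0.4, -0.4]
width: 0.995
grip_force: 0.0
```

```bash
python3 - <<'E'
from h import *
st=read_state(); im=snap('wrist','w1.png')
print(st['tool_pos'],st['tcp_rot'],st['time'],st['wrist_force'])
h=cv2.cvtColor(im,cv2.COLOR_RGB2HSV); m=cv2.inRange(h,(22,150,60),(33,255,255)); k,l,s,c=cv2.connectedComponentsWithStats(m)
print([(s[i].tolist(),c[i].round(1).tolist()) for i in range(1,k) if s[i][4]>50])
E
```

```text
[ 0.50061776 -0.24441568  0.23099449] [-3.13552365e+00 -1.54642559e-01 -1.27397912e-03] 1.8167 [ 0.22898943 -0.41792219 -0.42857301]
[([267, 0, 35, 35, 1106], [284.2, 15.4]), ([427, 8, 69, 75, 4042], [461.3, 45.6]), ([493, 150, 67, 100, 4893], [527.7, 201.0]), ([271, 154, 30, 19, 451], [285.5, 164.0]), ([270, 178, 35, 53, 1722], [286.9, 204.5])]
```

View pics/w1.png

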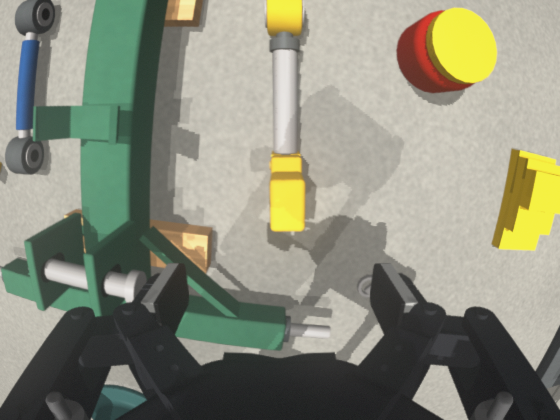

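The wrist view shows the hook lug at about (270–305, 178–231), with the tube running up to the eye at (285,15). The pin is at (45–140, 265–285) between the mast cheeks.

```bash
python3 - <<'E'
from h import *
np.set_printoptions(precision=4,suppress=True)
st=dict(tool_pos=[0.50061776,-0.24441568,0.23099449],tcp_rot=[-3.13552365,-.154642559,-.00127397912])
im=cv2.imread('pics/w1.png'); hsv=cv2.cvtColor(im,cv2.COLOR_BGR2HSV); m=cv2.inRange(hsv,(22,150,60),(33,255,255))
print(hsv[150:236:2,287].tolist())
for v in(200,215,228):
    u=np.flatnonzero(m[v,255:320])+255; print(v,u.min(),u.max(),[onplane('wrist',x,v,.112,st) for x in(u.min()-.5,u.max()+.5)])
print('nose',onplane('wrist',287,231.5,.112,st))
# tube centre line (z top .039..) by symmetric edges at z=.026
g=cv2.cvtColor(im,cv2.COLOR_BGR2GRAY)
for v in(60,90,120,145):
    d=np.diff(cv2.GaussianBlur(g,(3,3),0)[v,262:310].astype(int)); print(v,262+d.argmax(),262+d.argmin())
m2=m[0:36,262:310]; ys,xs=np.nonzero(m2); print('eye',onplane('wrist',262+xs.mean(),8,.045,st))
E
cat > /dev/null
```

```text
[[16, 16, 202], [16, 17, 196], [20, 63, 141], [21, 161, 179], [26, 175, 243], [27, 174, 245], [27, 173, 245], [27, 175, 245], [27, 175, 245], [27, 177, 245], [26, 176, 243], [21, 163, 178], [21, 164, 174], [21, 165, 178], [22, 169, 183], [24, 181, 235], [27, 178, 245], [28, 175, 245], [28, 176, 245], [28, 176, 245], [28, 177, 245], [28, 178, 245], [28, 178, 245], [28, 177, 245], [28, 179, 245], [28, 179, 245], [28, 178, 245], [28, 179, 245], [28, 176, 245], [28, 179, 245], [28, 179, 245], [29, 176, 245], [30, 174, 245], [30, 173, 245], [30, 171, 245], [30, 172, 245], [30, 172, 245], [30, 173, 245], [30, 174, 245], [29, 172, 245], [26, 168, 239], [20, 48, 149], [21, 35, 138]]
200 270 303 [array([ 0.5058, -0.2357,  0.112 ]), array([ 0.5086, -0.2637,  0.112 ])]
215 271 303 [array([ 0.493 , -0.2377,  0.112 ]), array([ 0.4957, -0.2653,  0.112 ])]
228 271 303 [array([ 0.4815, -0.2387,  0.112 ]), array([ 0.4842, -0.2666,  0.112 ])]
nose [ 0.4797 -0.253   0.112 ]
60 302 295
90 300 294
120 299 289
145 300 294
eye [ 0.6891 -0.2307  0.045 ]
```

Emit:
jog_arm(turn=[[0, 0, -0.007], [0, 0, 0], [0, 0, 0], [0, 0, 0], [0, 0, 0]], delta_pos=[[0.001, 0.005, 0.02], [0, 0, 0.03], [0, 0, 0.02], [0, 0, 0.01], [0, 0, 0]], gripper=[0.0854, 0.0854, 0.0854, 0.0854, 0.0854])

```text
time: 2.28
tool_pos: [0.4979, -0.2526, 0.148]
tcp_rot: [-3.134, -0.159, 0.009]
wrist_force: [-0.7, -0.8, -0.2]
width: 1.002
grip_force: 0.0
```

```bash
python3 - <<'E'
from h import *
np.set_printoptions(precision=4,suppress=True)
st=read_state(); im=snap('wrist','w2.png')
print(st['tool_pos'],st['tcp_rot'],st['time'],st['wrist_force'])
h=cv2.cvtColor(im,cv2.COLOR_RGB2HSV); m=cv2.inRange(h,(20,120,215),(33,255,255)); k,l,s,c=cv2.connectedComponentsWithStats(m)
for i in range(1,k):
    if s[i][4]>50 and abs(c[i][0]-280)<60:
        print(s[i],c[i])
        x,y,w,hh,_=s[i]
        for v in(y+5,y+hh//2,y+hh-5):
            u=np.flatnonzero(l[v]==i); a,b=[onplane('wrist',q,v,.112,st) for q in(u.min()-.5,u.max()+.5)]; print(v,u.min(),u.max(),a,b,(a+b)/2)
        print('ends',onplane('wrist',c[i][0],y-.5,.112,st),onplane('wrist',c[i][0],y+hh-.5,.112,st))
E
```

```text
[ 0.4979 -0.2526  0.148 ] [-3.1345 -0.1592  0.0086] 2.2833 [-0.6648 -0.7923 -0.2288]
[256 165  41  20 772] [276.2422 174.0997]
170 256 296 [ 0.5405 -0.235   0.112 ] [ 0.5428 -0.2575  0.112 ] [ 0.5417 -0.2463  0.112 ]
175 256 296 [ 0.5377 -0.2352  0.112 ] [ 0.54   -0.2579  0.112 ] [ 0.5388 -0.2465  0.112 ]
180 257 296 [ 0.5349 -0.236   0.112 ] [ 0.5372 -0.2582  0.112 ] [ 0.5361 -0.2471  0.112 ]
ends [ 0.5447 -0.2461  0.112 ] [ 0.5335 -0.2472  0.112 ]
[ 252  199   49   71 2817] [275.4675 229.1342]
204 252 300 [ 0.5208 -0.2343  0.112 ] [ 0.5236 -0.262   0.112 ] [ 0.5222 -0.2482  0.112 ]
234 253 300 [ 0.5028 -0.2363  0.112 ] [ 0.5056 -0.2642  0.112 ] [ 0.5042 -0.2502  0.112 ]
265 258 277 [ 0.483  -0.2408  0.112 ] [ 0.4843 -0.2528  0.112 ] [ 0.4836 -0.2468  0.112 ]
ends [ 0.5254 -0.2476  0.112 ] [ 0.4811 -0.2519  0.112 ]
```

View pics/w2.png

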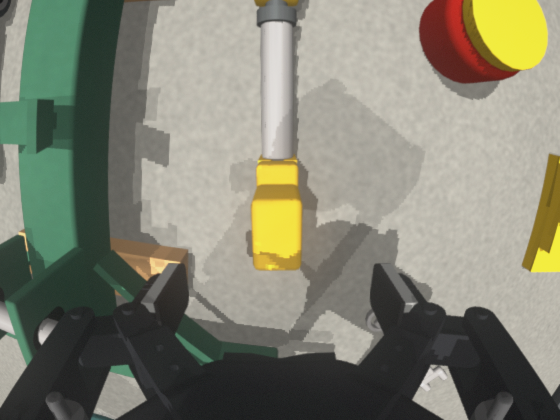

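The lug top spans (252–300, 199–270), so its centre is near (0.503, −0.250). I'll let the arm settle.

Emit:
jog_arm(turn=[[0, 0, 0], [0, 0, 0], [0, 0, 0]], delta_pos=[[0, 0, 0], [0, 0, 0], [0, 0, 0]], gripper=[0.0854, 0.0854, 0.0854])

```text
time: 2.58
tool_pos: [0.5016, -0.2539, 0.1532]
tcp_rot: [3.136, 0.16, 0.004]
wrist_force: [-0.2, 0.1, 0.0]
width: 1.0
grip_force: 0.0
```

```bash
cat >> h.py <<'E'
def rep(target=None,yaw=None):
    st=read_state(); T=Ro.from_rotvec(st['tcp_rot']).as_matrix()
    print('t',round(st['time'],2),'pos',np.round(st['tool_pos'],4),'yaw',round(float(np.degrees(np.arctan2(T[1,0],T[0,0]))),2),'toolz',T[:,2].round(4),'F',np.round(st['wrist_force'],2),'M',np.round(st['torque'],2),'w',round(st['width'],3),'g',round(st['grip_force'],1))
    if target is not None: print('tool delta',(T.T@(np.array(target)-st['tool_pos'])).round(4))
    return st
E
python3 - <<'E'
from h import *
rep([.503,-.250,.076])
E
```

```text
t 2.58 pos [ 0.5016 -0.2539  0.1532] yaw 5.85 toolz [ 0.0028 -0.0016 -1.    ] F [-0.18  0.1   0.02] M [ 0.01 -0.03  0.03] w 1.0 g 0.0
tool delta [ 0.0016 -0.0038  0.0772]
```

```bash
cat > lug.py <<'E'
from h import *
np.set_printoptions(precision=4,suppress=True)
st=read_state(); im=snap('wrist','w3.png')
h=cv2.cvtColor(im,cv2.COLOR_RGB2HSV); m=cv2.inRange(h,(20,120,215),(33,255,255)); k,l,s,c=cv2.connectedComponentsWithStats(m)
for i in range(1,k):
    if s[i][4]>1500 and abs(c[i][0]-280)<60:
        x,y,w,hh,_=s[i]; print(s[i])
        for v in(y+5,y+hh//2):
            u=np.flatnonzero(l[v]==i); a,b=[onplane('wrist',q,v,.112,st) for q in(u.min()-.5,u.max()+.5)]; print((a+b)/2)
        print('ends',onplane('wrist',c[i][0],y-.5,.112,st),onplane('wrist',c[i][0],y+hh-.5,.112,st))
rep([.503,-.250,.076])
E
python3 lug.py
```

```text
[ 249  204   48   66 2650]
[ 0.5216 -0.2482  0.112 ]
[ 0.5041 -0.2502  0.112 ]
ends [ 0.5249 -0.2475  0.112 ] [ 0.4823 -0.2515  0.112 ]
t 2.63 pos [ 0.5014 -0.2537  0.153 ] yaw 5.86 toolz [ 0.0025 -0.0014 -1.    ] F [-0.4   0.5  -0.88] M [ 0.03 -0.04 -0.05] w 0.996 g 0.0
tool delta [ 0.0018 -0.0036  0.077 ]
```

Emit:
jog_arm(turn=[[0, 0, -0.006], [0, 0, 0], [0, 0, 0], [0, 0, 0], [0, 0, 0], [0, 0, 0], [0, 0, 0], [0, 0, 0], [0, 0, 0], [0, 0, 0]], delta_pos=[[0.002, -0.0036, 0], [0, 0, 0.01], [0, 0, 0.015], [0, 0, 0.015], [0, 0, 0.015], [0, 0, 0.013], [0, 0, 0.01], [0, 0, 0], [0, 0, 0], [0, 0, 0]], gripper=[0.0854, 0.0854, 0.0854, 0.0854, 0.0854, 0.0854, 0.0854, 0.0854, 0.0854, 0.0854])

```text
time: 3.47
tool_pos: [0.5026, -0.2495, 0.0739]
tcp_rot: [3.136, 0.17, 0.001]
wrist_force: [-0.7, 1.6, 1.0]
width: 0.999
grip_force: 0.0
```

```bash
python3 -c "
from h import *
rep([.503,-.250,.075])"
```

```text
t 3.47 pos [ 0.5026 -0.2495  0.0739] yaw 6.21 toolz [ 9.e-04 -5.e-04 -1.e+00] F [-0.68  1.61  0.99] M [-0.01  0.06  0.  ] w 0.999 g 0.0
tool delta [ 0.0003  0.0005 -0.0011]
```

Emit:
jog_arm(turn=[[0, 0, 0], [0, 0, 0], [0, 0, 0], [0, 0, 0], [0, 0, 0], [0, 0, 0], [0, 0, 0], [0, 0, 0], [0, 0, 0], [0, 0, 0], [0, 0, 0], [0, 0, 0]], delta_pos=[[0, 0, 0], [0, 0, 0], [0, 0, 0], [0, 0, 0], [0, 0, 0], [0, 0, 0], [0, 0, 0], [0, 0, 0], [0, 0, 0], [0, 0, 0], [0, 0, 0], [0, 0, 0]], gripper=[0.06, 0.045, 0.04, 0.036, 0.034, 0.032, 0.03, 0.025, 0.02, 0.02, 0.02, 0.02], grip_force=80)

```text
time: 4.47
tool_pos: [0.5023, -0.2498, 0.0737]
tcp_rot: [3.136, 0.17, 0.001]
wrist_force: [-1.7, -3.0, 3.2]
width: 0.344
grip_force: 79.3
```

```bash
python3 -c "
from h import *
rep([.503,-.250,.075])"
```

```text
t 4.47 pos [ 0.5023 -0.2498  0.0737] yaw 6.21 toolz [ 5.e-04 -9.e-04 -1.e+00] F [-1.75 -2.96  3.24] M [-0.59  0.17 -0.01] w 0.344 g 79.3
tool delta [ 0.0007  0.0003 -0.0013]
```

Emit:
jog_arm(turn=[[0, 0, 0], [0, 0, 0], [0, 0, 0], [0, 0, 0], [0, 0, 0], [0, 0, 0], [0, 0, 0], [0, 0, 0], [0, 0, 0], [0, 0, 0], [0, 0, 0], [0, 0, 0], [0, 0, 0], [0, 0, 0], [0, 0, 0]], delta_pos=[[0, 0, -0.004], [0, 0, -0.008], [0, 0, -0.015], [0, 0, -0.02], [0, 0, -0.02], [0, 0, -0.02], [0, 0, -0.02], [0, 0, -0.02], [0, 0, -0.02], [0, 0, -0.02], [0, 0, -0.018], [0, 0, -0.01], [0, 0, -0.005], [0, 0, 0], [0, 0, 0]], gripper=[0.02, 0.02, 0.02, 0.02, 0.02, 0.02, 0.02, 0.02, 0.02, 0.02, 0.02, 0.02, 0.02, 0.02, 0.02])

```text
time: 5.72
tool_pos: [0.5013, -0.2487, 0.2717]
tcp_rot: [-3.135, -0.17, 0.004]
wrist_force: [0.5, -0.5, -9.3]
width: 0.342
grip_force: 80.0
```

```bash
python3 - <<'E'
from h import *
st=rep()
im=snap('wrist','w4.png'); im2=snap('scene','s4.png'); im3=snap('top','t4.png')
a=im2[110:320,180:360]; a=cv2.resize(a,(360,420),interpolation=2)
cv2.imwrite('pics/c4.png',np.hstack([im[:,:440],a])[:,:,::-1])
E
```

```text
t 5.72 pos [ 0.5013 -0.2487  0.2717] yaw 6.21 toolz [-0.0023  0.0015 -1.    ] F [ 0.46 -0.51 -9.3 ] M [-0.08  0.34  0.05] w 0.342 g 80.0
```

View pics/c4.png

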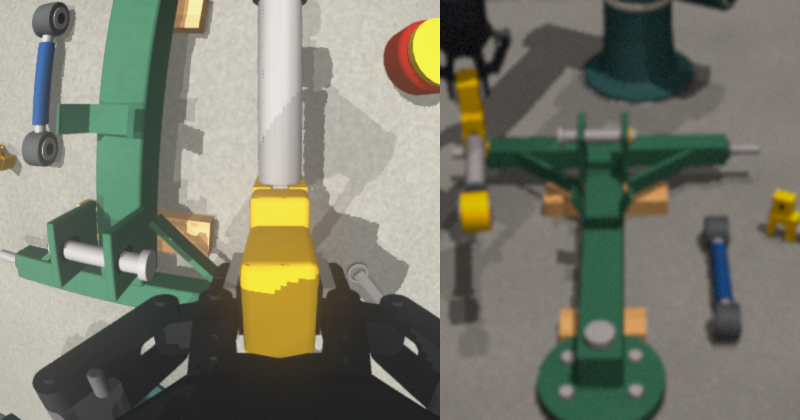

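The link is held level by the lug (about 9 N). The pin shows in the wrist view at (65–150, 245–268), between cheeks at about x=60 and 115. Next I'll fix the pin position by rays from three views.

```bash
cat > pin.py <<'E'
from h import *
import sys
np.set_printoptions(precision=4,suppress=True)
def pinrays(name,im,roi,yc,st):
    u0,u1,v0,v1=roi; h=cv2.cvtColor(im,cv2.COLOR_BGR2HSV)
    m=cv2.inRange(h,(0,0,95),(180,60,255)); out=[]
    m=cv2.morphologyEx(m[v0:v1,u0:u1],cv2.MORPH_OPEN,np.ones((3,3)))
    k,l,s,c=cv2.connectedComponentsWithStats(m); i=1+s[1:,4].argmax(); print(name,s[i]+[u0,v0,0,0,0])
    best=None
    for u in range(u1-u0):
        v=np.flatnonzero(l[:,u]==i)
        if len(v)<3: continue
        vc=v0+v.mean(); y=onplane(name,u0+u,vc,.157,st)[1]
        out.append((u0+u,vc,y,len(v)))
    out=np.array(out); return out
def lines(name,out,yc,st):
    k=np.polyfit(out[:,0],out[:,1],1); u=np.interp(yc,*(out[np.argsort(out[:,2])][:,[2,0]].T)); v=np.polyval(k,u)
    o,d=ray(name,u,v,st); t=(yc-o[1])/d[1] if abs(d[1])>.2 else None
    return u,v,o,d
if __name__=='__main__':
    yc=-.067; st=dict(tool_pos=[.5013,-.2487,.2717],tcp_rot=read_state()['tcp_rot'])
    A=[];b=[]
    R=[]
    for n,f,roi in(('top','t4.png',(286,306,234,252)),('scene','s4.png',(252,271,168,186)),('wrist','w4.png',(66,106,235,280))):
        out=pinrays(n,cv2.imread('pics/'+f),roi,yc,st); u,v,o,d=lines(n,out,yc,st); print(n,u,v,out[:,3].mean(), out[:,2].min(),out[:,2].max()); R.append((o,d))
    for q in((0,1),(0,2),(1,2),(0,1,2)):
        print(q,tri(*[R[i] for i in q]))
E
python3 pin.py
```

```text
top [286 240  20   6 112]
top 294.96911628494655 242.58602937591965 5.6 -0.09600721685542957 -0.04106798219824423
scene [252 168  19  12 218]
scene 261.03781581303457 173.49200258181497 11.473684210526315 -0.09488498875175153 -0.03935808257631434
wrist [ 66 241  39  27 775]
wrist 88.28034814481494 254.4442552653667 19.871794871794872 -0.08494789414628764 -0.03844137150962562
(0, 1) [ 0.4314 -0.0665  0.1711]
(0, 2) [ 0.4332 -0.0667  0.156 ]
(1, 2) [ 0.4364 -0.0697  0.1693]
(0, 1, 2) [ 0.433  -0.0679  0.1661]
```

Emit:
jog_arm(turn=[[0, 0, 0.064], [0, 0, 0.063], [0, 0, 0], [0, 0, 0], [0, 0, 0], [0, 0, 0], [0, 0, 0], [0, 0, 0], [0, 0, 0], [0, 0, 0], [0, 0, 0], [0, 0, 0], [0, 0, 0], [0, 0, 0], [0, 0, 0]], delta_pos=[[0, 0, 0], [0, 0, 0], [-0.006, -0.006, 0], [-0.012, -0.011, 0], [-0.014, -0.013, 0], [-0.014, -0.013, 0], [-0.014, -0.013, 0], [-0.014, -0.013, 0], [-0.014, -0.012, 0], [-0.01, -0.009, 0], [-0.004, -0.003, 0], [0, 0, 0], [0, 0, 0], [0, 0, 0], [0, 0, 0]], gripper=[0.02, 0.02, 0.02, 0.02, 0.02, 0.02, 0.02, 0.02, 0.02, 0.02, 0.02, 0.02, 0.02, 0.02, 0.02])

```text
time: 7.12
tool_pos: [0.4024, -0.1549, 0.2733]
tcp_rot: [3.141, -0.029, 0.0]
wrist_force: [-0.0, 0.3, -8.6]
width: 0.345
grip_force: 80.4
```

```bash
python3 - <<'E'
from h import *
st=rep()
im=snap('wrist','w5.png'); np.savez('w5.npz',**st)
cv2.imwrite('pics/c5.png',im[:,:,::-1])
E
```

```text
t 7.12 pos [ 0.4024 -0.1549  0.2733] yaw -1.07 toolz [ 3.e-04 -2.e-04 -1.e+00] F [-0.03  0.34 -8.6 ] M [ 0.07  0.3  -0.03] w 0.345 g 80.4
```

View pics/c5.png

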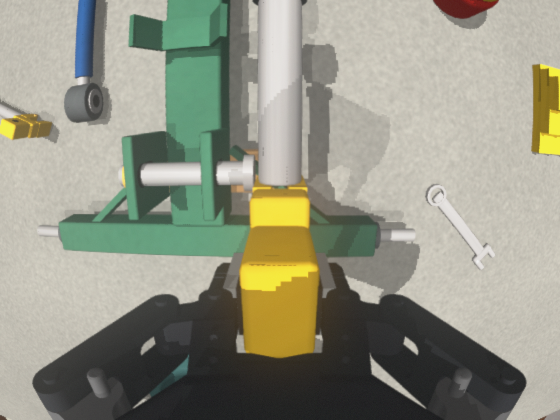

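The pin lies at u 140–200, v 162–186 between the cheeks (tops at u≈130 and u≈207).

```bash
python3 - <<'E'
from pin import *
z=np.load('w5.npz'); s5=dict(tool_pos=z['tool_pos'],tcp_rot=z['tcp_rot'])
s4=dict(tool_pos=[.5013,-.2487,.2717],tcp_rot=[-3.135,-.17,.004])
im=cv2.imread('pics/w5.png'); 
yc=-.067; R=[]
for n,f,roi,s in(('wrist','w5.png',(145,198,150,200),s5),('wrist','w4.png',(66,106,235,280),s4),('top','t4.png',(286,306,234,252),None)):
    o5=pinrays(n,cv2.imread('pics/'+f),roi,yc,s); print(o5[::8]); u,v,o,d=lines(n,o5,yc,s); R.append((o,d)); print(u,v)
for q in((0,1),(0,2),(1,2),(0,1,2)): print(q,tri(*[R[i] for i in q]))
for u,v in((124,137),(136,137),(126,218),(137,218),(201,132),(214,132),(203,220),(214,220)): print(u,v,onplane('wrist',u,v,.176,s5))
h=cv2.cvtColor(im,cv2.COLOR_BGR2HSV); 
for v in(20,34,60,80,100): 
    g=np.flatnonzero(cv2.inRange(h[v:v+1],(55,90,25),(95,255,255))[0]); g=g[(g>120)&(g<245)]; print(v,g.min(),g.max(),onplane('wrist',g.min(),v,.09,s5),onplane('wrist',g.max(),v,.09,s5))
E
```

```text
wrist [ 145  161   53   26 1280]
[[145.     174.5     -0.0411  22.    ]
 [153.     174.      -0.0487  23.    ]
 [161.     173.5     -0.0561  24.    ]
 [169.     174.      -0.0633  25.    ]
 [177.     173.5     -0.0705  26.    ]
 [185.     173.5     -0.0775  24.    ]
 [193.     173.5     -0.0845  24.    ]]
173.04773058519086 173.57539668569513
wrist [ 66 241  39  27 775]
[[ 66.     250.      -0.0383  17.    ]
 [ 74.     251.      -0.0489  19.    ]
 [ 82.     252.5     -0.0591  20.    ]
 [ 90.     254.5     -0.0689  20.    ]
 [ 98.     256.      -0.0785  21.    ]]
88.43402349555487 254.48068316733358
top [286 240  20   6 112]
[[286.     242.5     -0.0411   4.    ]
 [294.     242.5     -0.0642   6.    ]
 [302.     242.5     -0.0873   6.    ]]
294.96911628494655 242.58602937591965
(0, 1) [ 0.4339 -0.0668  0.1566]
(0, 2) [ 0.4332 -0.0668  0.1556]
(1, 2) [ 0.4332 -0.0667  0.156 ]
(0, 1, 2) [ 0.4333 -0.0667  0.156 ]
124 137 [ 0.4684 -0.0336  0.176 ]
136 137 [ 0.4675 -0.0444  0.176 ]
126 218 [ 0.4016 -0.0269  0.176 ]
137 218 [ 0.4015 -0.0375  0.176 ]
201 132 [ 0.4675 -0.0979  0.176 ]
214 132 [ 0.4669 -0.1079  0.176 ]
203 220 [ 0.399  -0.0947  0.176 ]
214 220 [ 0.3989 -0.1036  0.176 ]
20 131 226 [ 0.5946 -0.0011  0.09  ] [ 0.5796 -0.1053  0.09  ]
34 130 225 [ 0.5784 -0.0004  0.09  ] [ 0.5644 -0.1042  0.09  ]
60 172 219 [ 0.5421 -0.0486  0.09  ] [ 0.5372 -0.0978  0.09  ]
80 167 219 [ 0.5214 -0.0428  0.09  ] [ 0.5165 -0.0974  0.09  ]
100 167 218 [ 0.5005 -0.0422  0.09  ] [ 0.4962 -0.0959  0.09  ]
```

```bash
python3 - <<'E'
from pin import *
z=np.load('w5.npz'); s5=dict(tool_pos=z['tool_pos'],tcp_rot=z['tcp_rot'])
P=[onplane('wrist',u,v,.156,s5) for u,v in((148,174.2),(193,173.5))]; d=P[1]-P[0]; print('pin dir yaw',np.degrees(np.arctan2(d[0],-d[1])),P)
h=cv2.cvtColor(cv2.imread('pics/w5.png'),cv2.COLOR_BGR2HSV); print(h[186:300:3,281].tolist())
ey=[]
for n in('top','scene'):
    im=snap(n,n+'5.png'); hh=cv2.cvtColor(im,cv2.COLOR_RGB2HSV)
    m=cv2.inRange(hh,(22,150,90),(33,255,255)); k,l,s,c=cv2.connectedComponentsWithStats(m)
    e=proj(n,z['tool_pos']+np.array([.19,-.0036,-.048])); print(n,'eye expected',e,[(s[i].tolist(),c[i].round(1).tolist()) for i in range(1,k) if s[i][4]>20 and np.hypot(*(c[i]-e))<60])
E
```

```text
pin dir yaw -1.734160827805946 [array([ 0.4342, -0.0435,  0.156 ]), array([ 0.433 , -0.0842,  0.156 ])]
[[59, 48, 142], [23, 146, 152], [21, 168, 164], [21, 173, 171], [24, 186, 236], [26, 184, 245], [27, 185, 246], [27, 183, 246], [27, 185, 246], [27, 185, 246], [27, 187, 246], [27, 189, 246], [27, 189, 246], [24, 193, 233], [21, 185, 168], [21, 190, 169], [22, 188, 171], [22, 192, 171], [22, 189, 171], [22, 191, 172], [22, 191, 175], [22, 193, 174], [22, 193, 174], [21, 194, 176], [22, 193, 174], [22, 193, 185], [23, 199, 222], [26, 193, 244], [27, 192, 245], [28, 190, 246], [28, 192, 245], [28, 193, 245], [22, 199, 204], [22, 200, 198], [22, 199, 191], [22, 200, 190], [22, 202, 191], [22, 195, 191]]
top eye expected [328.5867 183.9248] [([323, 176, 13, 18, 208], [329.2, 184.5])]
scene eye expected [226.7187 191.9754] [([224, 126, 13, 32, 295], [229.8, 141.4]), ([219, 181, 15, 19, 251], [225.9, 190.1])]
```

Emit:
jog_arm(turn=[[0, 0, 0.006], [0, 0, 0], [0, 0, 0], [0, 0, 0], [0, 0, 0], [0, 0, 0], [0, 0, 0], [0, 0, 0], [0, 0, 0], [0, 0, 0], [0, 0, 0], [0, 0, 0], [0, 0, 0], [0, 0, 0]], delta_pos=[[0, 0, 0], [0.002, -0.006, 0], [0.004, -0.0111, 0], [0.004, -0.014, 0], [0.004, -0.014, 0], [0.004, -0.014, 0], [0.004, -0.013, 0], [0.003, -0.009, 0], [0.002, -0.004, 0], [0.001, -0.002, 0], [0, 0, 0], [0, 0, 0], [0, 0, 0], [0, 0, 0]], gripper=[0.02, 0.02, 0.02, 0.02, 0.02, 0.02, 0.02, 0.02, 0.02, 0.02, 0.02, 0.02, 0.02, 0.02])

```text
time: 8.43
tool_pos: [0.4318, -0.0685, 0.2732]
tcp_rot: [3.141, -0.04, -0.0]
wrist_force: [-0.0, 0.4, -8.8]
width: 0.342
grip_force: 80.5
```

```bash
python3 - <<'E'
from h import *
np.set_printoptions(precision=4,suppress=True)
z=np.load('w5.npz'); s5=dict(tool_pos=z['tool_pos'],tcp_rot=z['tcp_rot'])
print('lug tail edge - tcp',onplane('wrist',281,264,z['tool_pos'][2]+.038,s5)-z['tool_pos'])
st=rep([.4325,-.0685,.22]); im=snap('wrist','w6.png'); b=snap('scene','s6.png')
a=cv2.resize(b[90:240,200:320],(336,420),interpolation=2)
cv2.imwrite('pics/c6.png',np.hstack([im[:,60:500],a])[:,:,::-1])
E
```

```text
lug tail edge - tcp [ 0.0228 -0.0008  0.038 ]
t 8.43 pos [ 0.4318 -0.0685  0.2732] yaw -1.46 toolz [-0.0002 -0.0002 -1.    ] F [-0.03  0.39 -8.83] M [ 0.    0.27 -0.  ] w 0.342 g 80.5
tool delta [ 0.0007 -0.      0.0532]
```

View pics/c6.png

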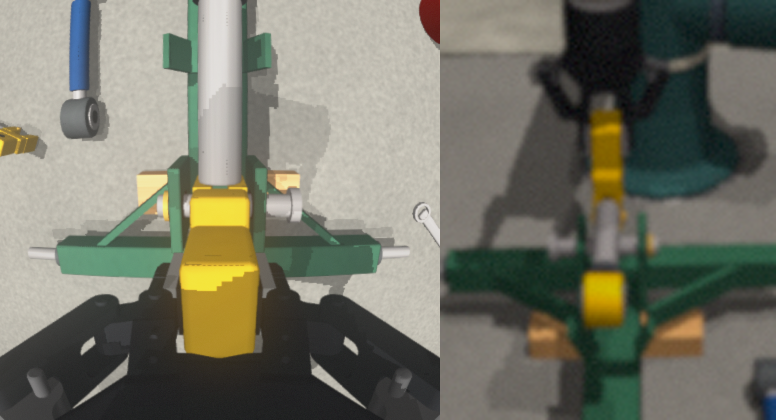

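The tube (u≈220) is centred between the cheeks (175, 259) and the rest ears (166, 270). Descending gently.

Emit:
jog_arm(turn=[[0, 0, 0], [0, 0, 0], [0, 0, 0], [0, 0, 0], [0, 0, 0], [0, 0, 0], [0, 0, 0], [0, 0, 0], [0, 0, 0], [0, 0, 0]], delta_pos=[[0.001, 0, 0.002], [0, 0, 0.006], [0, 0, 0.006], [0, 0, 0.006], [0, 0, 0.006], [0, 0, 0.004], [0, 0, 0.002], [0, 0, 0.001], [0, 0, 0], [0, 0, 0]], gripper=[0.02, 0.02, 0.02, 0.02, 0.02, 0.02, 0.02, 0.02, 0.02, 0.02])

```text
time: 9.37
tool_pos: [0.4332, -0.068, 0.2406]
tcp_rot: [3.141, -0.039, 0.001]
wrist_force: [0.3, 0.4, -7.8]
width: 0.343
grip_force: 80.6
```

Emit:
jog_arm(turn=[[0, 0, 0], [0, 0, 0], [0, 0, 0], [0, 0, 0], [0, 0, 0], [0, 0, 0], [0, 0, 0], [0, 0, 0]], delta_pos=[[0, 0, 0.0015], [0, 0, 0.0015], [0, 0, 0.0015], [0, 0, 0.0015], [0, 0, 0.0015], [0, 0, 0.0015], [0, 0, 0], [0, 0, 0]], gripper=[0.02, 0.02, 0.02, 0.02, 0.02, 0.02, 0.02, 0.02])

```text
time: 10.03
tool_pos: [0.4328, -0.068, 0.2311]
tcp_rot: [-3.141, 0.039, 0.001]
wrist_force: [-0.4, -0.2, -8.8]
width: 0.342
grip_force: 80.6
```

```bash
python3 -c "
from h import *
rep([.433,-.0685,.199])"
```

```text
t 10.03 pos [ 0.4328 -0.068   0.2311] yaw -1.42 toolz [-4.e-04  1.e-04 -1.e+00] F [-0.4  -0.22 -8.78] M [ 0.05  0.28 -0.04] w 0.342 g 80.6
tool delta [0.0002 0.0005 0.0321]
```

Emit:
jog_arm(turn=[[0, 0, 0], [0, 0, 0], [0, 0, 0], [0, 0, 0], [0, 0, 0], [0, 0, 0], [0, 0, 0]], delta_pos=[[0, 0, 0.001], [0, 0, 0.001], [0, 0, 0.001], [0, 0, 0.001], [0, 0, 0.001], [0, 0, 0.001], [0, 0, 0]], gripper=[0.02, 0.02, 0.02, 0.02, 0.02, 0.02, 0.02])

```text
time: 10.62
tool_pos: [0.434, -0.0682, 0.2265]
tcp_rot: [3.141, -0.039, 0.004]
wrist_force: [-0.8, 0.9, 0.0]
width: 0.344
grip_force: 81.4
```

Emit:
jog_arm(turn=[[0, 0, 0], [0, 0, 0], [0, 0, 0], [0, 0, 0], [0, 0, 0], [0, 0, 0], [0, 0, 0]], delta_pos=[[0, 0, 0.001], [0, 0, 0.001], [0, 0, 0.001], [0, 0, 0.001], [0, 0, 0.001], [0, 0, 0.001], [0, 0, 0]], gripper=[0.02, 0.02, 0.02, 0.02, 0.02, 0.02, 0.02])

```text
time: 11.2
tool_pos: [0.4339, -0.0681, 0.2194]
tcp_rot: [3.141, -0.039, 0.004]
wrist_force: [3.6, -0.0, -1.1]
width: 0.339
grip_force: 81.7
```

Emit:
jog_arm(turn=[[0, 0, 0], [0, 0, 0], [0, 0, 0], [0, 0, 0], [0, 0, 0], [0, 0, 0], [0, 0, 0]], delta_pos=[[0, 0, 0.001], [0, 0, 0.001], [0, 0, 0.001], [0, 0, 0.001], [0, 0, 0.001], [0, 0, 0.001], [0, 0, 0]], gripper=[0.02, 0.02, 0.02, 0.02, 0.02, 0.02, 0.02])

```text
time: 11.78
tool_pos: [0.4335, -0.068, 0.2128]
tcp_rot: [-3.141, 0.039, -0.002]
wrist_force: [6.2, -0.9, -3.2]
width: 0.345
grip_force: 81.5
```

Emit:
jog_arm(turn=[[0, 0, 0], [0, 0, 0], [0, 0, 0], [0, 0, 0], [0, 0, 0], [0, 0, 0], [0, 0, 0]], delta_pos=[[0, 0, 0.001], [0, 0, 0.001], [0, 0, 0.001], [0, 0, 0.001], [0, 0, 0.001], [0, 0, 0.001], [0, 0, 0]], gripper=[0.02, 0.02, 0.02, 0.02, 0.02, 0.02, 0.02])

```text
time: 12.37
tool_pos: [0.4338, -0.068, 0.2062]
tcp_rot: [-3.141, 0.039, -0.003]
wrist_force: [9.4, -0.2, -8.7]
width: 0.343
grip_force: 80.8
```

```bash
python3 -c "
from h import *
rep([.433,-.0685,.199])"
```

```text
t 12.37 pos [ 0.4338 -0.068   0.2062] yaw -1.42 toolz [ 2.e-03  2.e-04 -1.e+00] F [ 9.39 -0.24 -8.65] M [-0.06 -1.77  0.04] w 0.343 g 80.8
tool delta [-0.0008  0.0006  0.0072]
```

Emit:
jog_arm(turn=[[0, 0, 0], [0, 0, 0], [0, 0, 0], [0, 0, 0]], delta_pos=[[0.001, 0, 0], [0.001, 0, 0], [0, 0, 0], [0, 0, 0]], gripper=[0.02, 0.02, 0.02, 0.02])

```text
time: 12.7
tool_pos: [0.4357, -0.0679, 0.2061]
tcp_rot: [-3.141, 0.039, -0.003]
wrist_force: [9.2, -0.3, -7.4]
width: 0.341
grip_force: 80.8
```

```bash
python3 -c "
from h import *
rep([.433,-.0685,.199])"
```

```text
t 12.7 pos [ 0.4357 -0.0679  0.2061] yaw -1.42 toolz [ 1.6e-03  3.0e-04 -1.0e+00] F [ 9.22 -0.34 -7.37] M [-0.06 -1.63 -0.02] w 0.341 g 80.8
tool delta [-0.0027  0.0006  0.0071]
```

The side force is the latch spring, so nothing is jamming. Continuing down.

Emit:
jog_arm(turn=[[0, 0, 0], [0, 0, 0], [0, 0, 0], [0, 0, 0], [0, 0, 0]], delta_pos=[[-0.001, 0, 0.001], [0, 0, 0.001], [0, 0, 0.001], [0, 0, 0.001], [0, 0, 0]], gripper=[0.02, 0.02, 0.02, 0.02, 0.02])

```text
time: 13.12
tool_pos: [0.4346, -0.0678, 0.2016]
tcp_rot: [-3.141, 0.039, -0.002]
wrist_force: [10.3, -0.6, -9.6]
width: 0.337
grip_force: 80.6
```

Emit:
jog_arm(turn=[[0, 0, 0], [0, 0, 0], [0, 0, 0]], delta_pos=[[0, 0, 0.001], [0, 0, 0.001], [0, 0, 0]], gripper=[0.02, 0.02, 0.02])

```text
time: 13.37
tool_pos: [0.4312, -0.0675, 0.1987]
tcp_rot: [-3.14, 0.039, 0.011]
wrist_force: [-1.2, 0.2, -7.9]
width: 0.335
grip_force: 80.5
```

```bash
python3 -c "
from h import *
rep([.433,-.0685,.199])"
```

```text
t 13.37 pos [ 0.4312 -0.0675  0.1987] yaw -1.41 toolz [-0.0068  0.0012 -1.    ] F [-1.16  0.19 -7.91] M [-0.01  0.2  -0.02] w 0.335 g 80.5
tool delta [ 0.0018  0.0009 -0.0004]
```

The side force vanished, so the latch has very likely flipped. Now feeling for home.

Emit:
jog_arm(turn=[[0, 0, 0], [0, 0, 0], [0, 0, 0], [0, 0, 0]], delta_pos=[[0, 0, 0.001], [0, 0, 0.0005], [0, 0, 0], [0, 0, 0]], gripper=[0.02, 0.02, 0.02, 0.02])

```text
time: 13.7
tool_pos: [0.4333, -0.0679, 0.1993]
tcp_rot: [-3.141, 0.039, 0.002]
wrist_force: [-0.7, -0.5, -7.4]
width: 0.343
grip_force: 80.5
```

Emit:
jog_arm(turn=[[0, 0, 0], [0, 0, 0], [0, 0, 0]], delta_pos=[[0, 0, 0.001], [0, 0, 0], [0, 0, 0]], gripper=[0.02, 0.02, 0.02])

```text
time: 13.95
tool_pos: [0.4339, -0.068, 0.1988]
tcp_rot: [-3.141, 0.039, 0.0]
wrist_force: [-0.1, 0.4, -7.8]
width: 0.341
grip_force: 80.5
```

```bash
python3 -c "
from h import *
rep([.433,-.0685,.199])"
```

```text
t 13.95 pos [ 0.4339 -0.068   0.1988] yaw -1.42 toolz [-2.e-04  0.e+00 -1.e+00] F [-0.13  0.4  -7.84] M [-0.02  0.34  0.01] w 0.341 g 80.5
tool delta [-0.0009  0.0005 -0.0002]
```

Emit:
jog_arm(turn=[[0, 0, 0], [0, 0, 0], [0, 0, 0]], delta_pos=[[0, 0, 0.001], [0, 0, 0], [0, 0, 0]], gripper=[0.02, 0.02, 0.02])

```text
time: 14.2
tool_pos: [0.4339, -0.068, 0.1978]
tcp_rot: [3.141, -0.039, -0.0]
wrist_force: [1.2, 0.2, -8.5]
width: 0.345
grip_force: 80.5
```

Emit:
jog_arm(turn=[[0, 0, 0], [0, 0, 0], [0, 0, 0]], delta_pos=[[0, 0, 0.001], [0, 0, 0], [0, 0, 0]], gripper=[0.02, 0.02, 0.02])

```text
time: 14.45
tool_pos: [0.4341, -0.0681, 0.197]
tcp_rot: [3.141, -0.039, 0.001]
wrist_force: [-0.1, -0.9, -6.2]
width: 0.339
grip_force: 80.9
```

Emit:
jog_arm(turn=[[0, 0, 0], [0, 0, 0], [0, 0, 0]], delta_pos=[[0, 0, 0.001], [0, 0, 0], [0, 0, 0]], gripper=[0.02, 0.02, 0.02])

```text
time: 14.7
tool_pos: [0.4343, -0.0681, 0.1969]
tcp_rot: [3.141, -0.039, 0.001]
wrist_force: [-2.9, 0.4, 1.7]
width: 0.341
grip_force: 81.8
```

```bash
python3 -c "
from h import *
rep([.433,-.0685,.199])"
```

```text
t 14.7 pos [ 0.4343 -0.0681  0.1969] yaw -1.41 toolz [ 8.e-04 -2.e-04 -1.e+00] F [-2.93  0.43  1.75] M [ 0.17  1.04 -0.01] w 0.341 g 81.8
tool delta [-0.0013  0.0004 -0.0021]
```

Home at TCP z≈0.197 with about 10 N of contact. Next the light upward tug.

Emit:
jog_arm(turn=[[0, 0, 0], [0, 0, 0], [0, 0, 0], [0, 0, 0], [0, 0, 0], [0, 0, 0], [0, 0, 0]], delta_pos=[[0, 0, -0.001], [0, 0, -0.001], [0, 0, -0.001], [0, 0, -0.001], [0, 0, -0.001], [0, 0, 0], [0, 0, 0]], gripper=[0.02, 0.02, 0.02, 0.02, 0.02, 0.02, 0.02])

```text
time: 15.28
tool_pos: [0.4339, -0.0681, 0.2006]
tcp_rot: [3.141, -0.039, -0.0]
wrist_force: [-0.6, -0.6, -8.8]
width: 0.342
grip_force: 80.8
```

Emit:
jog_arm(turn=[[0, 0, 0], [0, 0, 0], [0, 0, 0], [0, 0, 0]], delta_pos=[[0, 0, -0.001], [0, 0, -0.001], [0, 0, 0], [0, 0, 0]], gripper=[0.02, 0.02, 0.02, 0.02])

```text
time: 15.62
tool_pos: [0.4341, -0.0681, 0.2029]
tcp_rot: [3.141, -0.039, 0.0]
wrist_force: [-0.1, 0.7, -8.4]
width: 0.34
grip_force: 80.7
```

```bash
python3 -c "
from h import *
rep([.433,-.0685,.203])"
```

```text
t 15.62 pos [ 0.4341 -0.0681  0.2029] yaw -1.42 toolz [ 3.e-04 -1.e-04 -1.e+00] F [-0.11  0.73 -8.41] M [ 0.01  0.32 -0.01] w 0.34 g 80.7
tool delta [-0.0011  0.0005 -0.0001]
```

Emit:
jog_arm(turn=[[0, 0, 0], [0, 0, 0], [0, 0, 0]], delta_pos=[[0, 0, -0.001], [0, 0, 0], [0, 0, 0]], gripper=[0.02, 0.02, 0.02])

```text
time: 15.87
tool_pos: [0.434, -0.068, 0.2039]
tcp_rot: [3.141, -0.039, 0.0]
wrist_force: [-0.6, 0.1, -9.0]
width: 0.341
grip_force: 80.7
```

Emit:
jog_arm(turn=[[0, 0, 0], [0, 0, 0], [0, 0, 0], [0, 0, 0]], delta_pos=[[0, 0, -0.0005], [0, 0, 0], [0, 0, 0], [0, 0, 0]], gripper=[0.02, 0.02, 0.02, 0.02])

```text
time: 16.2
tool_pos: [0.4338, -0.068, 0.2041]
tcp_rot: [-3.141, 0.039, 0.001]
wrist_force: [0.5, -0.2, -8.7]
width: 0.346
grip_force: 80.6
```

```bash
python3 -c "
from h import *
rep([.433,-.0685,.203])"
```

```text
t 16.2 pos [ 0.4338 -0.068   0.2041] yaw -1.41 toolz [-4.e-04  1.e-04 -1.e+00] F [ 0.46 -0.16 -8.72] M [0.01 0.36 0.01] w 0.346 g 80.6
tool delta [-0.0008  0.0005  0.0011]
```

Emit:
jog_arm(turn=[[0, 0, 0], [0, 0, 0], [0, 0, 0]], delta_pos=[[0, 0, -0.0005], [0, 0, 0], [0, 0, 0]], gripper=[0.02, 0.02, 0.02])

```text
time: 16.45
tool_pos: [0.4337, -0.068, 0.2044]
tcp_rot: [-3.141, 0.039, 0.001]
wrist_force: [0.7, 0.3, -12.3]
width: 0.339
grip_force: 80.3
```

Emit:
jog_arm(turn=[[0, 0, 0], [0, 0, 0], [0, 0, 0]], delta_pos=[[0, 0, -0.0005], [0, 0, 0], [0, 0, 0]], gripper=[0.02, 0.02, 0.02])

```text
time: 16.7
tool_pos: [0.4337, -0.068, 0.2047]
tcp_rot: [-3.141, 0.039, 0.001]
wrist_force: [0.5, -0.5, -14.7]
width: 0.343
grip_force: 79.9
```

```bash
python3 -c "
from h import *
rep([.433,-.0685,.203])"
```

```text
t 16.7 pos [ 0.4337 -0.068   0.2047] yaw -1.41 toolz [-8.e-04  2.e-04 -1.e+00] F [  0.53  -0.49 -14.68] M [-0.09  0.05 -0.02] w 0.343 g 79.9
tool delta [-0.0006  0.0006  0.0017]
```

The latch is bearing with about 6 N net. A touch more and a short hold, then back down.

Emit:
jog_arm(turn=[[0, 0, 0], [0, 0, 0], [0, 0, 0], [0, 0, 0], [0, 0, 0], [0, 0, 0]], delta_pos=[[0, 0, -0.0005], [0, 0, 0], [0, 0, 0], [0, 0, 0], [0, 0, 0], [0, 0, 0]], gripper=[0.02, 0.02, 0.02, 0.02, 0.02, 0.02])

```text
time: 17.2
tool_pos: [0.4335, -0.068, 0.205]
tcp_rot: [-3.141, 0.039, 0.002]
wrist_force: [2.5, -0.1, -22.2]
width: 0.34
grip_force: 80.4
```

Emit:
jog_arm(turn=[[0, 0, 0], [0, 0, 0], [0, 0, 0], [0, 0, 0], [0, 0, 0], [0, 0, 0], [0, 0, 0], [0, 0, 0], [0, 0, 0]], delta_pos=[[0, 0, 0.001], [0, 0, 0.001], [0, 0, 0.001], [0, 0, 0.001], [0, 0, 0.001], [0, 0, 0.001], [0, 0, 0.001], [0, 0, 0], [0, 0, 0]], gripper=[0.02, 0.02, 0.02, 0.02, 0.02, 0.02, 0.02, 0.02, 0.02])

```text
time: 17.95
tool_pos: [0.434, -0.0681, 0.1989]
tcp_rot: [3.141, -0.039, 0.0]
wrist_force: [0.2, 0.5, -8.2]
width: 0.343
grip_force: 81.5
```

```bash
python3 -c "
from h import *
rep([.433,-.0685,.197])"
```

```text
t 17.95 pos [ 0.434  -0.0681  0.1989] yaw -1.42 toolz [ 1.e-04 -0.e+00 -1.e+00] F [ 0.22  0.45 -8.24] M [0.04 0.33 0.03] w 0.343 g 81.5
tool delta [-0.001   0.0005  0.0019]
```

Emit:
jog_arm(turn=[[0, 0, 0], [0, 0, 0], [0, 0, 0], [0, 0, 0]], delta_pos=[[0, 0, 0.001], [0, 0, 0.001], [0, 0, 0], [0, 0, 0]], gripper=[0.02, 0.02, 0.02, 0.02])

```text
time: 18.28
tool_pos: [0.4341, -0.0681, 0.197]
tcp_rot: [3.141, -0.039, 0.001]
wrist_force: [0.5, -0.7, -6.8]
width: 0.34
grip_force: 82.1
```

Emit:
jog_arm(turn=[[0, 0, 0], [0, 0, 0], [0, 0, 0]], delta_pos=[[0, 0, 0.0005], [0, 0, 0], [0, 0, 0]], gripper=[0.02, 0.02, 0.02])

```text
time: 18.53
tool_pos: [0.4342, -0.0681, 0.1969]
tcp_rot: [3.141, -0.039, 0.001]
wrist_force: [-1.7, 0.7, -1.1]
width: 0.34
grip_force: 82.4
```

```bash
python3 -c "
from h import *
rep([.433,-.0685,.197])"
```

```text
t 18.53 pos [ 0.4342 -0.0681  0.1969] yaw -1.41 toolz [ 6.e-04 -1.e-04 -1.e+00] F [-1.68  0.67 -1.12] M [0.14 0.68 0.01] w 0.34 g 82.4
tool delta [-0.0012  0.0005 -0.0001]
```

Back home on the pin. Now I'll pitch the tail down about the pin; the expected angle is about 9°.

Emit:
jog_arm(turn=[[0, -0.01, 0], [0, -0.02, 0], [0, -0.02, 0], [0, -0.02, 0], [0, -0.02, 0], [0, -0.02, 0], [0, -0.01, 0], [0, 0, 0], [0, 0, 0]], delta_pos=[[0.00043, 0, 0], [0.00086, 0, 0], [0.00086, 0, 0], [0.00086, 0, 0], [0.00086, 0, 0], [0.00086, 0, 0], [0.00043, 0, 0], [0, 0, 0], [0, 0, 0]], gripper=[0.02, 0.02, 0.02, 0.02, 0.02, 0.02, 0.02, 0.02, 0.02])

```text
time: 19.28
tool_pos: [0.4397, -0.0682, 0.1962]
tcp_rot: [-3.134, 0.038, 0.187]
wrist_force: [-2.9, 0.6, 2.4]
width: 0.344
grip_force: 83.1
```

```bash
python3 -c "
from h import *
rep()"
```

```text
t 19.28 pos [ 0.4397 -0.0682  0.1962] yaw -1.4 toolz [-0.1192  0.0028 -0.9929] F [-2.9   0.61  2.37] M [ 0.07  1.01 -0.07] w 0.344 g 83.1
```

Emit:
jog_arm(turn=[[0, -0.01, 0], [0, -0.01, 0], [0, 0, 0], [0, 0, 0]], delta_pos=[[0.00043, 0, 0], [0.00043, 0, 0], [0, 0, 0], [0, 0, 0]], gripper=[0.02, 0.02, 0.02, 0.02])

```text
time: 19.62
tool_pos: [0.4403, -0.0682, 0.1961]
tcp_rot: [-3.132, 0.039, 0.219]
wrist_force: [-2.4, -0.7, 2.8]
width: 0.34
grip_force: 83.0
```

```bash
python3 -c "
from h import *
rep()"
```

```text
t 19.62 pos [ 0.4403 -0.0682  0.1961] yaw -1.41 toolz [-0.1389  0.0033 -0.9903] F [-2.4  -0.69  2.77] M [ 0.01  0.79 -0.03] w 0.34 g 83.0
```

Emit:
jog_arm(turn=[[0, -0.01, 0], [0, 0, 0], [0, 0, 0]], delta_pos=[[0.00043, 0, 0], [0, 0, 0], [0, 0, 0]], gripper=[0.02, 0.02, 0.02])

```text
time: 19.87
tool_pos: [0.4407, -0.0682, 0.1961]
tcp_rot: [-3.131, 0.039, 0.234]
wrist_force: [-3.6, -0.8, 3.3]
width: 0.339
grip_force: 83.1
```

```bash
python3 -c "
from h import *
rep()"
```

```text
t 19.87 pos [ 0.4407 -0.0682  0.1961] yaw -1.42 toolz [-0.1488  0.0036 -0.9889] F [-3.59 -0.76  3.34] M [ 0.02  0.49 -0.02] w 0.339 g 83.1
```

Emit:
jog_arm(turn=[[0, -0.008, 0], [0, 0, 0], [0, 0, 0]], delta_pos=[[0.00034, 0, 0], [0, 0, 0], [0, 0, 0]], gripper=[0.02, 0.02, 0.02])

```text
time: 20.12
tool_pos: [0.4408, -0.0682, 0.1961]
tcp_rot: [-3.13, 0.039, 0.248]
wrist_force: [-5.3, 0.3, 4.6]
width: 0.343
grip_force: 83.3
```

```bash
python3 - <<'E'
from h import *
rep(); b=snap('scene','s7.png'); w=snap('wrist','w7.png'); t=snap('top','t7.png')
cv2.imwrite('pics/c7.png',np.hstack([cv2.resize(b[120:260,200:320],(360,420),interpolation=2),w[:,60:500]])[:,:,::-1])
E
```

```text
t 20.12 pos [ 0.4408 -0.0682  0.1961] yaw -1.41 toolz [-0.1573  0.0039 -0.9875] F [-5.34  0.33  4.64] M [0.06 0.22 0.05] w 0.343 g 83.3
```

View pics/c7.png

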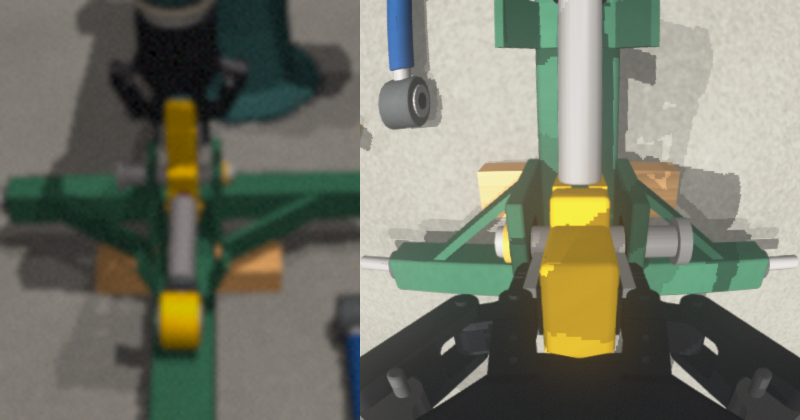

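Hook home on the pin, tube in the rest, tilt 9.05° as predicted; the pitch moment is falling, so the rest carries load. Releasing softly.

Emit:
jog_arm(turn=[[0, -0.006, 0], [0, 0, 0], [0, 0, 0], [0, 0, 0]], delta_pos=[[0.0001, 0, 0], [0, 0, 0], [0, 0, 0], [0, 0, 0]], gripper=[0.02, 0.02, 0.02, 0.02], grip_force=30)

```text
time: 20.6
tool_pos: [0.4408, -0.0681, 0.1961]
tcp_rot: [-3.129, 0.039, 0.257]
wrist_force: [-6.4, 0.9, 3.7]
width: 0.339
grip_force: 83.2
```

```bash
python3 -c "
from h import *
rep()"
```

```text
t 20.6 pos [ 0.4408 -0.0681  0.1961] yaw -1.42 toolz [-0.1633  0.0041 -0.9866] F [-6.37  0.92  3.71] M [ 0.08  0.22 -0.01] w 0.339 g 83.2
```

The moment balance puts about 3.5 N on the rest, so the tube is seated. Opening slowly.

Emit:
jog_arm(turn=[[0, 0, 0], [0, 0, 0], [0, 0, 0], [0, 0, 0], [0, 0, 0], [0, 0, 0], [0, 0, 0], [0, 0, 0], [0, 0, 0], [0, 0, 0], [0, 0, 0], [0, 0, 0]], delta_pos=[[0, 0, 0], [0, 0, 0], [0, 0, 0], [0, 0, 0], [0, 0, 0], [0, 0, 0], [0, 0, 0], [0, 0, 0], [0, 0, 0], [0, 0, 0], [0, 0, 0], [0, 0, 0]], gripper=[0.028, 0.03, 0.032, 0.034, 0.036, 0.04, 0.045, 0.05, 0.055, 0.055, 0.055, 0.055])

```text
time: 21.6
tool_pos: [0.4409, -0.0682, 0.1958]
tcp_rot: [-3.129, 0.039, 0.257]
wrist_force: [0.1, 0.6, 0.4]
width: 0.646
grip_force: 0.0
```

```bash
python3 -c "
from h import *
rep()"
```

```text
t 21.6 pos [ 0.4409 -0.0682  0.1958] yaw -1.41 toolz [-0.1632  0.004  -0.9866] F [0.09 0.59 0.42] M [-0.01 -0.1  -0.04] w 0.646 g 0.0
```

Emit:
jog_arm(turn=[[0, 0, 0], [0, 0, 0], [0, 0, 0], [0, 0, 0], [0, 0, 0], [0, 0, 0], [0, 0, 0], [0, 0, 0], [0, 0, 0], [0, 0, 0], [0, 0, 0], [0, 0, 0], [0, 0, 0], [0, 0, 0]], delta_pos=[[0, 0, -0.003], [0, 0, -0.006], [0, 0, -0.01], [0, 0, -0.014], [0, 0, -0.018], [0, 0, -0.02], [0, 0, -0.02], [0, 0, -0.02], [0, 0, -0.02], [0, 0, -0.015], [0, 0, -0.008], [0, 0, 0], [0, 0, 0], [0, 0, 0]], gripper=[0.06, 0.06, 0.06, 0.06, 0.06, 0.06, 0.06, 0.06, 0.06, 0.06, 0.06, 0.06, 0.06, 0.06])

```text
time: 22.77
tool_pos: [0.4654, -0.0687, 0.3468]
tcp_rot: [-3.128, 0.039, 0.26]
wrist_force: [-0.1, 0.4, 0.7]
width: 0.702
grip_force: 0.0
```

```bash
python3 - <<'E'
from h import *
rep(); b=snap('scene','s8.png'); w=snap('wrist','w8.png'); t=snap('top','t8.png')
cv2.imwrite('pics/c8.png',np.hstack([cv2.resize(b[120:260,200:320],(360,420),interpolation=2),w[:,60:500]])[:,:,::-1])
E
```

```text
t 22.77 pos [ 0.4654 -0.0687  0.3468] yaw -1.42 toolz [-0.1648  0.0043 -0.9863] F [-0.14  0.37  0.68] M [-0.02 -0.08 -0.01] w 0.702 g 0.0
```

View pics/c8.png

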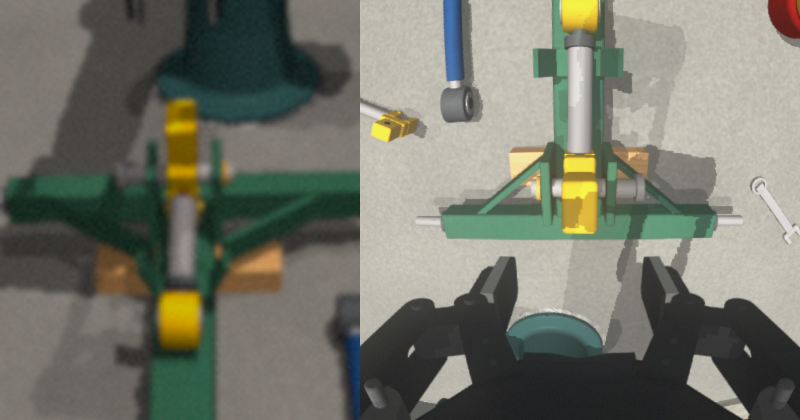

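The scene crop shows the link unmoved since release: hook between the cheeks at (180,150), tube in the rest, eye at (180,320). The wrist view shows it aligned, with the gripper clear and the bystanders untouched. Handing in.

```bash
python3 -c "
from h import *
print(ticket.finish_job())"
```

```text
the job is handed in; nothing more can be done
None
```

The job is handed in at about 23 s. The hook is home on the mast pin, the latch held against an upward tug of roughly 13 N net, the tube is down in the rest, and the gripper is clear. The latch was read from the forces rather than seen, and no verdict came back from the judge.

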